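# Set the candles in their holders for the table centrepiece

## Task

Put the four candles into the holders that fit them: the wide round one in the large round dish, the slim round one in the small round dish, the square one in the square tray with its sides lined up with the tray's, and the stick candle on the spigot, pressed firmly down until its foot is home on the base plate and it holds by itself. Set each down gently and upright, standing flat inside its rim; do not drop or tip any candle, and leave the spool and the jar alone.

Things in the scene. Friction and masses are not known exactly. Their poses are not given: they have to be found in the camera images.
- wide_mid (a point): Wide pillar candle, round, the fattest of the four: 60 mm diameter, 70 mm tall, about 0.18 kg, plain ivory wax, with a short dark wick on top (9 mm, look only). The point is the centre of the candle, half-way up, 35 mm above its underside; z is up along it.
- slim_mid (a point): Slim pillar candle, round, the same thickness all the way down: 38 mm diameter, 80 mm tall, about 0.085 kg, plain ivory wax, with a short dark wick on top (9 mm, look only). The point is the centre of the candle, half-way up, 40 mm above its underside; z is up along it.
- square_mid (a point): Square block candle: 46 x 46 mm, 56 mm tall, about 0.11 kg, plain ivory wax, with a short dark wick on top (9 mm, look only). The point is the centre of the candle, half-way up, 28 mm above its underside; z is up along it; x and y are square to its side faces.
- stick_mid (a point): Stick candle, tallest and thinnest: ivory wax stick, 22 mm diameter, 96 mm tall overall, 0.1 kg, wick on top. Its lowest 36 mm is a bare-metal sleeve (24 mm wide; 42 mm wide, 4 mm thick flange at the foot), hollow from below: a tapered bore, mouth 18 to 23 mm, that fits the spigot. Grasp the wax, at the centre or a little above. The point is its centre, 48 mm above its underside; z is up.
- wide_dish: Large round low grey metal dish with a shallow rim, fixed to the table: 84 mm inside, 90 mm outside diameter; floor 4 mm above the table, rim 10 mm above the table. Origin: centre of its underside, at table height.
- slim_dish: Small round low grey metal dish with a shallow rim, fixed to the table: 60 mm inside, 66 mm outside diameter; floor 4 mm above the table, rim 10 mm above the table. Origin: centre of its underside, at table height.
- square_tray: Square low grey metal tray with a shallow rim, fixed to the table: 68 mm inside, 74 mm outside; floor 4 mm above the table, rim 10 mm above the table. Origin: centre of its underside, at table height; x and y are square to its sides.
- spigot: Fixed round grey metal plate (70 mm, 8 mm thick) with a tapered split steel pin (three sprung prongs) in its middle: 19 mm thick at its foot, 14 mm 22 mm higher, then a nose; top 40 mm above the table. Origin: centre of its underside. Set on loosely the stick's socket stays 4 to 6 mm above the plate; 12 to 20 N push its flange home on the plate (candle centre 56 mm above the table), where friction holds it.
- spool_mid (a point): Bystander, loose: empty turned wooden twine spool, 64 mm diameter, 70 mm tall, to the left. The point is its centre, 35 mm up.
- jar_mid (a point): Bystander, loose: glass jar with a steel lid, 70 mm diameter, 100 mm tall, to the right. The point is its centre, 50 mm up.
Mind the look-alikes: they are no part of the job. What is shaped like the part that bears wide_mid but yellow is not meant.

How it is judged:
At the end, for the whole second after the job is handed in: All four candles upright (6 deg), at rest and flat (4 mm) in their holders: wide and slim within 14 mm of their dish centres, square within 17 mm and its sides within 15 deg of the tray's, stick within 4 mm of the spigot axis with its foot at most 2.5 mm above the plate (horizontal distance between wide_mid and wide_dish below 0.014 m and z of wide_mid in the frame of wide_dish between 0.035 and 0.043 m and angle between each of wide_mid, slim_mid, square_mid, stick_mid's own z axis and vertical below 0.1 rad and linear speed of each of wide_candle, slim_candle, square_candle, stick_candle below 0.02 m/s and angular speed of each of wide_candle, slim_candle, square_candle, stick_candle below 0.2 rad/s and horizontal distance between slim_mid and slim_dish below 0.014 m and z of slim_mid in the frame of slim_dish between 0.04 and 0.048 m and horizontal distance between square_mid and square_tray below 0.017 m and z of square_mid in the frame of square_tray between 0.028 and 0.036 m and horizontal distance between stick_mid and spigot below 0.004 m and z of stick_mid in the frame of spigot between 0.052 and 0.0585 m and (angle between the x axis of square_mid and the x axis of square_tray, either way round below 0.26 rad or angle between the x axis of square_mid and the y axis of square_tray, either way round below 0.26 rad)); the robot touches nothing.
It fails at once if a candle is tipped over (more than 30 degrees) (angle between any of wide_mid, slim_mid, square_mid, stick_mid's own z axis and vertical above 0.52 rad).
It fails at once if a candle is dropped (falls freely by some 2 cm or more) ((linear speed of wide_candle above 0.6 m/s and contact force between wide_candle and the fingers below 0.05 N) or (linear speed of slim_candle above 0.6 m/s and contact force between slim_candle and the fingers below 0.05 N) or (linear speed of square_candle above 0.6 m/s and contact force between square_candle and the fingers below 0.05 N) or (linear speed of stick_candle above 0.6 m/s and contact force between stick_candle and the fingers below 0.05 N)).
It fails at once if the spool is disturbed (moved more than 2 cm) (distance of spool_mid from where it was at the start of the episode above 0.02 m).
It fails at once if the jar is disturbed (moved more than 2 cm) (distance of jar_mid from where it was at the start of the episode above 0.02 m).
It also fails if it takes over 115 s, if anything falls off the work surface, if the arm or the gripper's body presses on something with over 40 N, if the wrist force passes 120 N, or if a joint passes its speed limit or range.

## Robot

A 7-joint arm with a two-finger parallel gripper is mounted at the origin on the work surface. World frame = base frame: x ahead of the robot, y to its left, z up, the work surface at z = 0. Lengths are in m, angles in rad, forces in N, time in s.
With the tool pointing down it reaches from about 0.35 to 0.775 m from the base axis. Payload 3.1 kg.
Tool frame: the origin (TCP) lies midway between the tips of the shut fingers; the grasp point (between the pads) lies 19 mm behind it (robot.grip_depth is the distance from the TCP to the grasp point, in m); x points along the fingers, y is the direction in which the jaws open and shut, and the axes are right-handed (so a half turn about x gives the same grasp; the last joint's range is limited). The gripper opens to 85 mm and grips with 20 to 120 N. Pads are 22 mm wide; open, the fingers measure 114 mm over their backs; the gripper's body (76 mm by 85 mm) begins 54 mm behind the grasp point. The pads swing forward as they close: fully open they stand 13 mm farther back than shut.
Start: joints at [1.2, 0.311, 0.014, 1.512, -0.004, 1.319, -0.027], TCP at [0.178, -0.521, 0.231] pointing down, gripper open.
Joint ranges: [-2.7, 2.7], [-0.3, 1.91], [-1.27, 1.3], [0.12, 2.57], [-1.44, 4.58], [0.2, 2.03], [-3.05, 3.05]. Speed limits (rad/s): [2.79, 2.79, 3.14, 3.14, 3.14, 3.14, 3.14].

## Interface

Orientations are given as [roll, pitch, yaw] about the fixed x, y, z axes, in that order (R = Rz(yaw) Ry(pitch) Rx(roll)).
In Python, from bench import robot, cams gives the robot as it stands.
- The arm moves only by the tool play_rows, never from a script. Its argument "moves" is a list of rows, each an object of numbers: "x", "y", "z": the shift along the tool's x, y, z in cm; "turn": the turn about the tool's x in rad; "gripper": the finger opening in cm, from 0 to 8.54. A call has 1 to 10 rows; each row is the pose to reach, as a shift and turn from the pose commanded when the call began, along the tool's axes at that moment; what a row does not reach only later rows make up. A row lasts 1/8 s, in which the tool goes at most 62.5 mm and 10.7 degrees, less where a joint would pass 70% of its speed; a pose out of reach is approached as far as the arm can. A call with a gripper value outside its range is refused whole. The fingers move at their own pace and stop on an object; "squeeze" is the grip in N (left out, the last holds). Time passes only in rows, so rows that repeat a pose let the fingers close. It gives the time, the measured TCP pose, the force and the opening at its end, in the units of the state.
- robot.observe(): the state, without advancing time (a new reading comes with each control period).
- cams.snapshot(name): name is "scene" or "top" or "wrist"; returns the picture (384x512x3 uint8, red, green, blue); there is no depth.
- cams.camera_info(name): a dict with "K" (3x3 intrinsics, pixels), "cam_to_world" (4x4, takes a point from camera to world coordinates). Camera axes: x right, y down, z forward; pixel columns grow to the right and rows downward; lengths in m; the calibration is good to about 2 mm. A picture is of the moment at which its call begins: read the wrist's pose just before it. camera_info takes no time and is no camera call; for the wrist camera it gives the pose at the moment of the call.
- robot.finish_job(): hands the job in, once; it reports no verdict.
The state is a dict: "time_s": time; "joints": joint angles; "joint_velocities": joint speeds; "joint_torque": joint torques, N m; "eef_pos": TCP position; "eef_rot": TCP orientation; "wrist_force": force on the tool from outside, world axes, zero at the start; "torque": the same for the moment, N m; "gripper_width": opening from 0.0 (shut) to 1.0 (fully open).
Only numpy, scipy, OpenCV 4.12 (cv2) and the standard library are available. Lean on these libraries where they do the work, as an engineer would, in place of code of your own. Each camera call takes 0.05 s, during which the arm holds its last target. There are 200 camera calls.

## Working session

There is one attempt and no reset: what is moved stays moved. The work goes in short steps, Python scripts to look and compute and a tool call to move; the robot and the scene stay as the last step left them, time stands still between calls to the robot, and variables do not carry over. Pictures are saved under pics/ and viewed, about 12 in all and at most 16, crops included, and the job is handed in when it is done.

Besides the shell and the picture viewer there is one more tool, called after ">>>" as a command line: name --argument value ..., lists and objects as JSON in quotes. play_rows: Moves the arm, as the interface text tells. Its arguments: {"type":"object","properties":{"moves":{"type":"array"},"squeeze":{"type":"number"}},"required":["moves"]}

```bash
mkdir -p pics; ls
python3 - <<'E'
from bench import robot,cams
import cv2,numpy as np
s=robot.observe();print({k:np.round(v,3) for k,v in s.items()}, robot.grip_depth)
for n in("top","scene"):
    i=cams.camera_info(n);print(n,np.round(i["K"],1).tolist(),np.round(i["cam_to_world"],3).tolist())
    cv2.imwrite(f"pics/{n}0.png",cams.snapshot(n)[:,:,::-1])
E
```

```text
pics
{'time_s': np.float64(0.0), 'joints': array([ 1.2  ,  0.312,  0.014,  1.513, -0.004,  1.319, -0.027]), 'joint_velocities': array([-0.003,  0.001,  0.002,  0.001,  0.   ,  0.   ,  0.   ]), 'joint_torque': array([-0.0000e+00, -3.7991e+01,  1.4600e-01, -2.3059e+01,  1.2000e-02,
        1.3000e-02, -0.0000e+00]), 'eef_pos': array([ 0.177, -0.52 ,  0.23 ]), 'eef_rot': array([-1.544,  1.568,  1.926]), 'wrist_force': array([ 0.098, -0.013, -0.128]), 'torque': array([-0.02 , -0.021, -0.012]), 'gripper_width': np.float64(1.001)} 0.0187
top [[455.9, 0.0, 255.6], [0.0, 455.9, 191.0], [0.0, 0.0, 1.0]] [[0.034, -0.975, 0.219, 0.174], [-0.999, -0.034, 0.002, 0.006], [0.006, -0.219, -0.976, 1.512], [0.0, 0.0, 0.0, 1.0]]
scene [[423.9, 0.0, 259.7], [0.0, 423.9, 193.4], [0.0, 0.0, 1.0]] [[0.042, 0.564, -0.825, 1.495], [0.999, -0.016, 0.04, -0.047], [0.009, -0.826, -0.564, 0.75], [0.0, 0.0, 0.0, 1.0]]
```

View pics/top0.png

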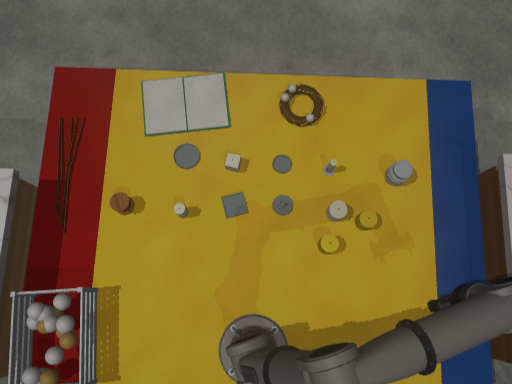

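View pics/scene0.png

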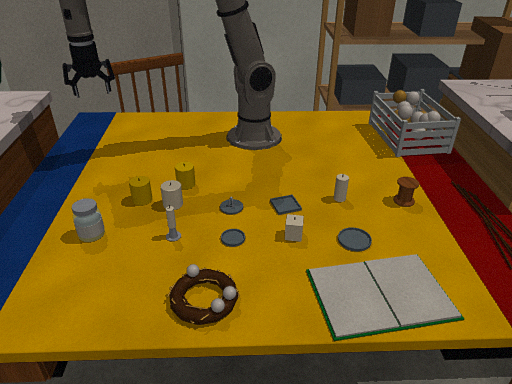

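Top view: ivory wide candle at (338,211); the yellow look-alikes are at (369,219) and (330,244) and are not meant. Slim is at (180,210), square (233,161), stick (331,167). Large dish (187,156), small dish (282,164), tray (234,205), spigot (283,205), spool (122,203), jar (400,173). I'll enlarge to confirm.

Run:
```python
import cv2,numpy as np
a=cv2.imread("pics/top0.png")
c=lambda x,y,w,h,s:cv2.resize(a[y:y+h,x:x+w],None,fx=s,fy=s,interpolation=cv2.INTER_CUBIC)
cv2.imwrite("pics/crop0.png",np.vstack([c(160,140,130,80,6),c(260,140,130,80,6)])[:, :780] if 0 else cv2.resize(np.vstack([c(160,140,132,49+35,6)]),None,fx=1,fy=1))
cv2.imwrite("pics/crop1.png",c(260,140,130,84,6))
```

```text
(no output)
```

View pics/crop0.png

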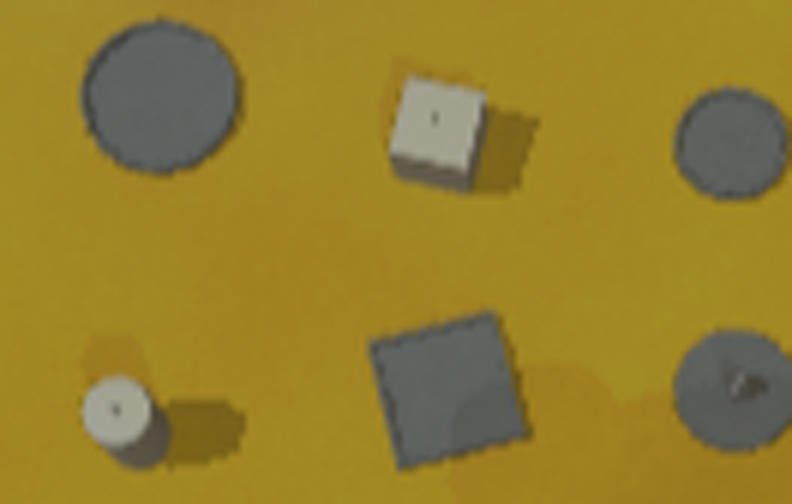

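View pics/crop1.png

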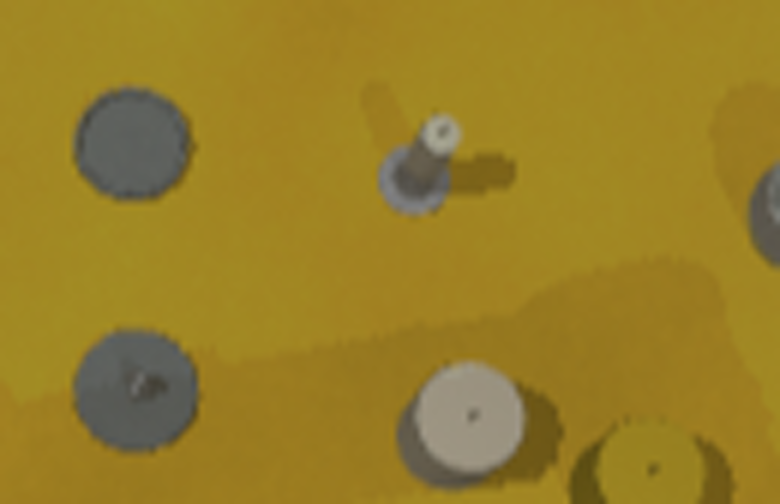

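Confirmed: the ivory wide candle's top is at crop1 (470,417), while the yellow one at (652,470) is a decoy. Next I'll triangulate.

```bash
cat > h.py <<'E'
import numpy as np,cv2
from scipy.spatial.transform import Rotation as R
from bench import robot,cams
def ray(info,u,v,z):
    K=np.array(info["K"]);T=np.array(info["cam_to_world"])
    d=T[:3,:3]@np.linalg.solve(K,[u,v,1]);o=T[:3,3]
    return (o+d*(z-o[2])/d[2])
def proj(info,p):
    T=np.array(info["cam_to_world"]);q=np.array(info["K"])@(T[:3,:3].T@(np.array(p)-T[:3,3]));return q[:2]/q[2]
def rot(s): return R.from_euler("xyz",s["eef_rot"]).as_matrix()
def plan(target,jaw=None):
    "shift (cm) in tool axes from the measured pose, and turn to bring jaw axis (tool y) to world angle jaw (mod pi)"
    s=robot.observe();M=rot(s);d=M.T@(np.array(target)-s["eef_pos"])*100
    a=np.arctan2(M[1,1],M[0,1]);out="tcp %s q %s jaw %.3f shift %s"%(np.round(s["eef_pos"],4),np.round(s["joints"],2),a,np.round(d,2))
    if jaw is not None:
        w=(jaw-a+np.pi/2)%np.pi-np.pi/2   # world z turn; tool x is down so turn=-w
        out+=" turn %.3f (or %.3f)"%(-w,-w+np.pi*np.sign(w))
    print(out)
E
python3 - <<'E'
from h import *
i=cams.camera_info("top")
P=dict(wide=(260,470,417,.07),slim=(160,117,410,.08),square=(160,437,124,.056),stick=(260,441,133,.096),stickfl=(260,414,180,.004),wdish=(160,161,97,.009),sdish=(160,732,144,.009),tray=(160,448.7,389.7,.009),spig=(260,136,391,.008))
for k,(o,u,v,z) in P.items():
    p=ray(i,o+u/6-.4,140+v/6-.4,z);print(k,np.round(p,4),round(np.hypot(*p[:2]),3))
def edge(a,b,z):
    A,B=[ray(i,160+c[0]/6,140+c[1]/6,z) for c in(a,b)];d=B-A;return round(np.arctan2(d[1],d[0]),3),round(np.linalg.norm(d),4)
for q,z in(([(408,77),(485,92),(467,171),(390,153)],.056),([(370,343),(494,311),(530,436),(401,469)],.01)):
    print([edge(q[k],q[(k+1)%4],z) for k in range(4)])
w=cams.camera_info("wrist");M=rot(robot.observe());T=w["cam_to_world"]
print(np.round(M,3),np.round(M.T@(T[:3,3]-robot.observe()["eef_pos"]),3),np.round(M.T@T[:3,:3],3))
plan([.5,-.18,.25],0)
E
```

```text
wide [ 0.4481 -0.2581  0.07  ] 0.517
slim [0.4322 0.2505 0.08  ] 0.5
square [0.6034 0.0891 0.056 ] 0.61
stick [ 0.5982 -0.2386  0.096 ] 0.644
stickfl [ 0.5972 -0.239   0.004 ] 0.643
wdish [0.6277 0.2503 0.009 ] 0.676
sdish [ 0.6114 -0.0771  0.009 ] 0.616
tray [0.463  0.0782 0.009 ] 0.47
spig [ 0.4681 -0.0825  0.008 ] 0.475
[(np.float64(-1.735), np.float64(0.0437)), (np.float64(2.967), np.float64(0.0465)), (np.float64(1.369), np.float64(0.0438)), (np.float64(-0.176), np.float64(0.0448))]
[(np.float64(-1.277), np.float64(0.0718)), (np.float64(-2.828), np.float64(0.0742)), (np.float64(1.86), np.float64(0.0739)), (np.float64(0.285), np.float64(0.0738))]
[[-0.001  0.323 -0.946]
 [ 0.002 -0.946 -0.323]
 [-1.    -0.002  0.   ]] [-0.143  0.001 -0.067] [[-0.001 -0.263  0.965]
 [ 1.    -0.     0.001]
 [ 0.     0.965  0.263]]
tcp [ 0.1774 -0.5199  0.2303] q [ 1.2   0.31  0.01  1.51 -0.    1.32 -0.03] jaw -1.242 shift [ -1.92 -21.75 -41.51] turn -1.242 (or 1.900)
```

```bash
python3 -c "
from h import *
plan([.448,-.258,.17],-.523)"
```

```text
tcp [ 0.1774 -0.5199  0.2303] q [ 1.2   0.31  0.01  1.51 -0.    1.32 -0.03] jaw -1.242 shift [  6.06 -16.04 -34.07] turn -0.719 (or 2.423)
```

>>> play_rows --moves '[{"x":6,"y":-16,"z":-34.1,"turn":-0.72,"gripper":8.5},{"x":6,"y":-16,"z":-34.1,"turn":-0.72},{"x":6,"y":-16,"z":-34.1,"turn":-0.72},{"x":6,"y":-16,"z":-34.1,"turn":-0.72},{"x":6,"y":-16,"z":-34.1,"turn":-0.72},{"x":6,"y":-16,"z":-34.1,"turn":-0.72},{"x":6,"y":-16,"z":-34.1,"turn":-0.72},{"x":6,"y":-16,"z":-34.1,"turn":-0.72},{"x":6,"y":-16,"z":-34.1,"turn":-0.72}]'

```text
invalid input at $.moves[1]: expected keys x, y, z, turn, gripper
```

```bash
python3 -c "
from h import *
plan([.448,-.258,.02],-.523)
i=cams.camera_info('wrist');cv2.imwrite('pics/w1.png',cams.snapshot('wrist')[:,:,::-1])
print(proj(i,[.4481,-.2581,.07]),proj(i,[.4481,-.2581,.07])-proj(i,[.4581,-.2581,.07]),proj(i,[.4481,-.2581,.07])-proj(i,[.4481,-.2481,.07]))"
```

```text
tcp [ 0.1774 -0.5199  0.2303] q [ 1.2   0.31  0.01  1.51 -0.    1.32 -0.03] jaw -1.242 shift [ 21.06 -16.   -34.07] turn -0.719 (or 2.423)
[  46.77986119 -255.49557281] [-1.83913759 17.0816814 ] [13.11733724  5.75882349]
```

View pics/w1.png

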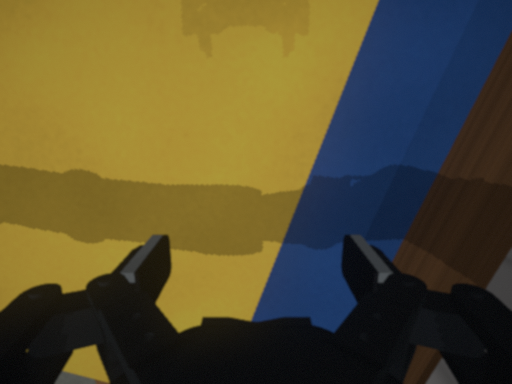

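The call was refused because each row needs every key. The wrist picture shows only the empty table edge, with the fingers at the bottom (155,250) and (355,250).

>>> play_rows --moves '[{"x":6,"y":-16,"z":-34.1,"turn":-0.72,"gripper":8.5},{"x":6,"y":-16,"z":-34.1,"turn":-0.72,"gripper":8.5},{"x":6,"y":-16,"z":-34.1,"turn":-0.72,"gripper":8.5},{"x":6,"y":-16,"z":-34.1,"turn":-0.72,"gripper":8.5},{"x":6,"y":-16,"z":-34.1,"turn":-0.72,"gripper":8.5},{"x":6,"y":-16,"z":-34.1,"turn":-0.72,"gripper":8.5},{"x":6,"y":-16,"z":-34.1,"turn":-0.72,"gripper":8.5},{"x":6,"y":-16,"z":-34.1,"turn":-0.72,"gripper":8.5},{"x":6,"y":-16,"z":-34.1,"turn":-0.72,"gripper":8.5}]'

```text
time_s: 1.27
eef_pos: [0.4472, -0.2611, 0.1713]
eef_rot: [-0.196, 1.569, -2.293]
wrist_force: [0.0, -0.9, 0.1]
gripper_width: 0.995
```

```bash
python3 -c "
from h import *
plan([.448,-.258,.02],-.523)
i=cams.camera_info('wrist');cv2.imwrite('pics/w2.png',cams.snapshot('wrist')[:,:,::-1])
p=[.4481,-.2581,.07]
print(proj(i,p),proj(i,[.4581,-.2581,.07])-proj(i,p),proj(i,[.4481,-.2481,.07])-proj(i,p))"
```

```text
tcp [ 0.4472 -0.2611  0.1713] q [ 0.74  0.31 -0.31  1.68  0.1   1.17 -0.12] jaw -0.526 shift [15.13 -0.09 -0.33] turn -0.003 (or 3.139)
[253.87734708 186.51484577] [ 9.85363653 -5.54331831] [-5.76561589 -9.58525003]
```

View pics/w2.png

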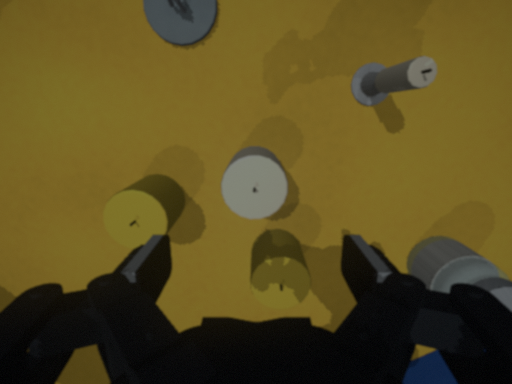

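The wide candle's top is at (254,187), within 1 px of the prediction. The yellow ones are at (136,215) and (280,285), clear of the fingers. Descending to grasp.

>>> play_rows --moves '[{"x":5,"y":0,"z":0,"turn":0,"gripper":8.5},{"x":9,"y":0,"z":0,"turn":0,"gripper":8.5},{"x":12,"y":0,"z":0,"turn":0,"gripper":8.5},{"x":14,"y":0,"z":0,"turn":0,"gripper":8.5},{"x":14.8,"y":0,"z":0,"turn":0,"gripper":8.5},{"x":14.8,"y":0,"z":0,"turn":0,"gripper":8.5},{"x":14.8,"y":0,"z":0,"turn":0,"gripper":8.5}]'

```text
time_s: 2.2
eef_pos: [0.4494, -0.2598, 0.0243]
eef_rot: [1.503, 1.569, -0.591]
wrist_force: [-0.9, 0.2, 0.9]
gripper_width: 0.993
```

>>> play_rows --squeeze 40 --moves '[{"x":0,"y":0,"z":0,"turn":0,"gripper":6.5},{"x":0,"y":0,"z":0,"turn":0,"gripper":6},{"x":0,"y":0,"z":0,"turn":0,"gripper":5},{"x":0,"y":0,"z":0,"turn":0,"gripper":5},{"x":0,"y":0,"z":0,"turn":0,"gripper":5},{"x":0,"y":0,"z":0,"turn":0,"gripper":5}]'

```text
time_s: 2.95
eef_pos: [0.4489, -0.2591, 0.024]
eef_rot: [1.233, 1.57, -0.86]
wrist_force: [-2.2, -0.1, 5.7]
gripper_width: 0.693
```

```bash
python3 -c "
from h import *
plan([.448,-.258,.02],-.523)"
```

```text
tcp [ 0.4489 -0.2591  0.024 ] q [ 0.71  0.48 -0.28  1.85  0.17  0.84 -0.18] jaw -0.522 shift [ 0.4  -0.13 -0.05] turn 0.001 (or -3.140)
```

>>> play_rows --moves '[{"x":-2,"y":0,"z":0,"turn":0,"gripper":5},{"x":-5,"y":0,"z":0,"turn":0,"gripper":5},{"x":-9,"y":0,"z":0,"turn":0,"gripper":5},{"x":-12,"y":0,"z":0,"turn":0,"gripper":5},{"x":-12,"y":0,"z":0,"turn":0,"gripper":5}]'

```text
time_s: 3.58
eef_pos: [0.4505, -0.2598, 0.1453]
eef_rot: [1.556, 1.565, -0.536]
wrist_force: [0.7, 0.4, -1.2]
gripper_width: 0.694
```

```bash
python3 -c "
from h import *
plan([.6277,.2503,.144],.379)"
```

```text
tcp [ 0.4505 -0.2598  0.1453] q [ 0.73  0.33 -0.31  1.72  0.11  1.1  -0.13] jaw -0.522 shift [  0.07 -10.07 -53.06] turn -0.901 (or 2.241)
```

>>> play_rows --squeeze 60 --moves '[{"x":0,"y":-0.5,"z":-2.5,"turn":-0.05,"gripper":5},{"x":0,"y":-1.4,"z":-7.3,"turn":-0.13,"gripper":5},{"x":0,"y":-2.5,"z":-13,"turn":-0.23,"gripper":5},{"x":0,"y":-3.6,"z":-19,"turn":-0.33,"gripper":5},{"x":0,"y":-4.7,"z":-25,"turn":-0.43,"gripper":5},{"x":0,"y":-5.9,"z":-31,"turn":-0.53,"gripper":5},{"x":0,"y":-7,"z":-37,"turn":-0.63,"gripper":5},{"x":0,"y":-8.2,"z":-43,"turn":-0.73,"gripper":5},{"x":0,"y":-9.3,"z":-49,"turn":-0.83,"gripper":5},{"x":0,"y":-10.1,"z":-53,"turn":-0.9,"gripper":5}]'

```text
time_s: 4.82
eef_pos: [0.6229, 0.2564, 0.1405]
eef_rot: [-2.351, 1.566, 2.748]
wrist_force: [0.4, 0.2, -2.2]
gripper_width: 0.689
```

>>> play_rows --moves '[{"x":0,"y":0,"z":0,"turn":0,"gripper":5},{"x":0,"y":0,"z":0,"turn":0,"gripper":5},{"x":0,"y":0,"z":0,"turn":0,"gripper":5}]'

```text
time_s: 5.2
eef_pos: [0.6251, 0.2489, 0.1424]
eef_rot: [-0.929, 1.568, -2.124]
wrist_force: [-0.7, 0.7, -1.9]
gripper_width: 0.691
```

```bash
python3 -c "
from h import *
plan([.6277,.2503,.028],.379)
i=cams.camera_info('wrist');cv2.imwrite('pics/w3.png',cams.snapshot('wrist')[:,:,::-1])
p=np.array([.6277,.2503,.009])
for a in np.arange(4)*np.pi/2: print(proj(i,p+.045*np.array([np.cos(a),np.sin(a),0])))"
```

```text
tcp [0.6251 0.2489 0.1424] q [-0.07  0.69 -0.59  1.24  0.38  1.32 -0.27] jaw 0.376 shift [11.44  0.31 -0.05] turn -0.003 (or 3.139)
[300.41545029 196.38115201]
[276.36596146 137.6185787 ]
[216.07473876 163.89085917]
[242.74063136 219.91437741]
```

View pics/w3.png

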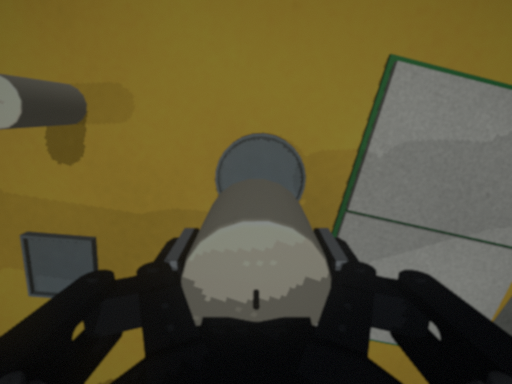

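The candle is held. The dish is at about (260,178), within 2 px of the prediction. Lowering.

>>> play_rows --moves '[{"x":3,"y":0.2,"z":0,"turn":0,"gripper":5},{"x":6,"y":0.4,"z":0,"turn":0,"gripper":5},{"x":8.5,"y":0.4,"z":0,"turn":0,"gripper":5},{"x":10,"y":0.4,"z":0,"turn":0,"gripper":5},{"x":10.6,"y":0.4,"z":0,"turn":0,"gripper":5},{"x":11,"y":0.4,"z":0,"turn":0,"gripper":5},{"x":11.2,"y":0.4,"z":0,"turn":0,"gripper":5},{"x":11.2,"y":0.4,"z":0,"turn":0,"gripper":5},{"x":11.2,"y":0.4,"z":0,"turn":0,"gripper":5}]'

```text
time_s: 6.38
eef_pos: [0.6294, 0.2525, 0.0319]
eef_rot: [1.564, 1.57, 0.371]
wrist_force: [0.2, -0.2, -1.3]
gripper_width: 0.691
```

```bash
python3 -c "
from h import *
plan([.6277,.2503,.028],.379)"
```

```text
tcp [0.6294 0.2525 0.0319] q [-0.09  0.8  -0.55  1.35  0.43  1.12 -0.31] jaw 0.378 shift [ 0.39 -0.24  0.14] turn -0.001 (or 3.141)
```

>>> play_rows --moves '[{"x":0.1,"y":-0.2,"z":0.1,"turn":0,"gripper":5},{"x":0.2,"y":-0.2,"z":0.1,"turn":0,"gripper":5},{"x":0.3,"y":-0.2,"z":0.1,"turn":0,"gripper":5},{"x":0.3,"y":-0.2,"z":0.1,"turn":0,"gripper":5}]'

```text
time_s: 6.88
eef_pos: [0.6276, 0.2506, 0.0283]
eef_rot: [-1.083, 1.571, -2.276]
wrist_force: [-0.7, -0.2, -1.4]
gripper_width: 0.691
```

>>> play_rows --moves '[{"x":0.1,"y":0,"z":0,"turn":0,"gripper":5},{"x":0.15,"y":0,"z":0,"turn":0,"gripper":5},{"x":0.15,"y":0,"z":0,"turn":0,"gripper":5}]'

```text
time_s: 7.25
eef_pos: [0.6276, 0.2506, 0.0282]
eef_rot: [0.407, 1.57, -0.786]
wrist_force: [-2.9, -1.6, 5.7]
gripper_width: 0.691
```

Contact (+5.7 N). Releasing and rising.

>>> play_rows --moves '[{"x":0,"y":0,"z":0,"turn":0,"gripper":6.3},{"x":0,"y":0,"z":0,"turn":0,"gripper":7},{"x":0,"y":0,"z":0,"turn":0,"gripper":8.5},{"x":0,"y":0,"z":0,"turn":0,"gripper":8.5},{"x":-3,"y":0,"z":0,"turn":0,"gripper":8.5},{"x":-8,"y":0,"z":0,"turn":0,"gripper":8.5},{"x":-13,"y":0,"z":0,"turn":0,"gripper":8.5},{"x":-13,"y":0,"z":0,"turn":0,"gripper":8.5},{"x":-13,"y":0,"z":0,"turn":0,"gripper":8.5}]'

```text
time_s: 8.38
eef_pos: [0.6274, 0.2504, 0.1565]
eef_rot: [-0.875, 1.57, -2.068]
wrist_force: [-0.2, 0.5, 0.3]
gripper_width: 0.997
```

```bash
python3 -c "
from h import *
plan([.4322,.2505,.16],.52)"
```

```text
tcp [0.6274 0.2504 0.1565] q [-0.08  0.69 -0.59  1.22  0.37  1.35 -0.27] jaw 0.378 shift [ -0.35 -18.14  -7.21] turn -0.142 (or 3.000)
```

>>> play_rows --moves '[{"x":-0.3,"y":-5,"z":-2,"turn":-0.04,"gripper":8.5},{"x":-0.3,"y":-10,"z":-4,"turn":-0.08,"gripper":8.5},{"x":-0.3,"y":-15,"z":-6,"turn":-0.12,"gripper":8.5},{"x":-0.3,"y":-18.1,"z":-7.2,"turn":-0.14,"gripper":8.5},{"x":-0.3,"y":-18.1,"z":-7.2,"turn":-0.14,"gripper":8.5},{"x":-0.3,"y":-18.1,"z":-7.2,"turn":-0.14,"gripper":8.5},{"x":-0.3,"y":-18.1,"z":-7.2,"turn":-0.14,"gripper":8.5}]'

```text
time_s: 9.25
eef_pos: [0.4338, 0.2502, 0.1592]
eef_rot: [-2.196, 1.57, 3.033]
wrist_force: [1.3, 0.0, 0.1]
gripper_width: 0.991
```

```bash
python3 -c "
from h import *
plan([.4322,.2505,.028],.52)
i=cams.camera_info('wrist');a=cams.snapshot('wrist')[:,:,::-1];cv2.imwrite('pics/w4.png',a)
p=[.4322,.2505,.08];u,v=proj(i,p);print(u,v)
# ivory blob centroid near prediction
y0,x0=int(v)-60,int(u)-60;c=a[y0:y0+120,x0:x0+120].astype(int)
m=((c.min(2)>120)).astype('uint8');n,l,st,ce=cv2.connectedComponentsWithStats(m)
for k in range(1,n):
  if st[k,4]>300: print(st[k],ce[k]+[x0,y0],ray(i,*(ce[k]+[x0,y0]),.08))"
```

```text
tcp [0.4338 0.2502 0.1592] q [ 0.02  0.35 -0.73  1.73  0.25  1.15 -0.27] jaw 0.516 shift [13.12 -0.12 -0.1 ] turn -0.004 (or 3.138)
254.40014148335663 195.16089331265545
```

```bash
cat >> h.py <<'E'
def blob(a,i,p):
    "ivory (unsaturated, bright) blob near projection of p -> world at height p[2]"
    u,v=proj(i,p);x0,y0=max(int(u)-60,0),max(int(v)-60,0);c=a[y0:y0+120,x0:x0+120]
    h=cv2.cvtColor(np.ascontiguousarray(c),cv2.COLOR_BGR2HSV);m=((h[:,:,1]<70)&(h[:,:,2]>125)).astype('uint8')
    n,l,st,ce=cv2.connectedComponentsWithStats(m)
    for k in range(1,n):
        if st[k,4]>150: print("pred",u,v,st[k],np.round(ce[k]+[x0,y0],1),np.round(ray(i,*(ce[k]+[x0,y0]),p[2]),4))
    print("centre hsv",h[60,60])
E
python3 -c "
from h import *
blob(cv2.imread('pics/w4.png'),cams.camera_info('wrist'),[.4322,.2505,.08])"
```

```text
pred 254.3849606472208 195.3536336851806 [  38   38   43   42 1140] [250.4 191.9] [0.428  0.2515 0.08  ]
centre hsv [30 36 77]
```

The bounding-box centre (253.5,194) agrees with the prediction within 1.5 px. Grasping the slim candle.

>>> play_rows --moves '[{"x":5,"y":-0.1,"z":-0.1,"turn":0,"gripper":8.5},{"x":9,"y":-0.1,"z":-0.1,"turn":0,"gripper":8.5},{"x":12,"y":-0.1,"z":-0.1,"turn":0,"gripper":8.5},{"x":13,"y":-0.1,"z":-0.1,"turn":0,"gripper":8.5},{"x":13,"y":-0.1,"z":-0.1,"turn":0,"gripper":6},{"x":13,"y":-0.1,"z":-0.1,"turn":0,"gripper":5},{"x":13,"y":-0.1,"z":-0.1,"turn":0,"gripper":4.2},{"x":13,"y":-0.1,"z":-0.1,"turn":0,"gripper":4.2}]'

```text
time_s: 10.3
eef_pos: [0.432, 0.2513, 0.0306]
eef_rot: [1.394, 1.569, 0.341]
wrist_force: [-0.2, -0.2, -0.2]
gripper_width: 0.491
```

>>> play_rows --squeeze 40 --moves '[{"x":0,"y":0,"z":0,"turn":0,"gripper":3.9},{"x":0,"y":0,"z":0,"turn":0,"gripper":3},{"x":0,"y":0,"z":0,"turn":0,"gripper":3},{"x":0,"y":0,"z":0,"turn":0,"gripper":3}]'

```text
time_s: 10.8
eef_pos: [0.4316, 0.2512, 0.0302]
eef_rot: [1.118, 1.57, 0.066]
wrist_force: [-0.6, -1.1, 4.9]
gripper_width: 0.432
```

```bash
python3 -c "
from h import *
plan([.4322,.2505,.028],.52)"
```

```text
tcp [0.4316 0.2512 0.0302] q [-0.06  0.51 -0.65  1.88  0.4   0.88 -0.39] jaw 0.518 shift [0.22 0.01 0.09] turn -0.002 (or 3.140)
```

>>> play_rows --moves '[{"x":-2,"y":0,"z":0,"turn":0,"gripper":3},{"x":-5,"y":0,"z":0,"turn":0,"gripper":3},{"x":-9,"y":0,"z":0,"turn":0,"gripper":3},{"x":-12,"y":0,"z":0,"turn":0,"gripper":3},{"x":-12,"y":0,"z":0,"turn":0,"gripper":3}]'

```text
time_s: 11.42
eef_pos: [0.4329, 0.2523, 0.1516]
eef_rot: [1.543, 1.566, 0.49]
wrist_force: [-0.3, 0.5, -1.0]
gripper_width: 0.435
```

```bash
python3 -c "
from h import *
plan([.6114,-.0771,.15],-.125)"
```

```text
tcp [0.4329 0.2523 0.1516] q [ 0.02  0.36 -0.73  1.75  0.26  1.13 -0.28] jaw 0.518 shift [ 0.16 -0.8  37.46] turn 0.643 (or -2.499)
```

>>> play_rows --moves '[{"x":0.1,"y":0,"z":2.5,"turn":0.05,"gripper":3},{"x":0.1,"y":-0.2,"z":7,"turn":0.12,"gripper":3},{"x":0.1,"y":-0.3,"z":13,"turn":0.22,"gripper":3},{"x":0.1,"y":-0.4,"z":19,"turn":0.33,"gripper":3},{"x":0.1,"y":-0.5,"z":25,"turn":0.43,"gripper":3},{"x":0.1,"y":-0.6,"z":31,"turn":0.54,"gripper":3},{"x":0.1,"y":-0.8,"z":35.5,"turn":0.61,"gripper":3},{"x":0.1,"y":-0.8,"z":37.5,"turn":0.64,"gripper":3},{"x":0.1,"y":-0.8,"z":37.5,"turn":0.64,"gripper":3},{"x":0.1,"y":-0.8,"z":37.5,"turn":0.64,"gripper":3}]'

```text
time_s: 12.68
eef_pos: [0.6092, -0.0754, 0.1483]
eef_rot: [-2.396, 1.568, 2.198]
wrist_force: [-0.5, 1.2, -0.4]
gripper_width: 0.437
```

```bash
python3 -c "
from h import *
plan([.6114,-.0771,.035],-.125)
i=cams.camera_info('wrist');cv2.imwrite('pics/w5.png',cams.snapshot('wrist')[:,:,::-1])
p=np.array([.6114,-.0771,.009])
print(np.round([proj(i,p+.033*np.array([np.cos(a),np.sin(a),0])) for a in np.arange(0,8)*np.pi/4-.125]))"
```

```text
tcp [ 0.6092 -0.0754  0.1483] q [ 0.4   0.54 -0.45  1.44  0.24  1.22 -0.2 ] jaw -0.118 shift [11.33  0.26  0.16] turn 0.007 (or -3.134)
[[290. 182.]
 [281. 159.]
 [258. 149.]
 [234. 158.]
 [225. 181.]
 [235. 203.]
 [257. 212.]
 [280. 204.]]
```

View pics/w5.png

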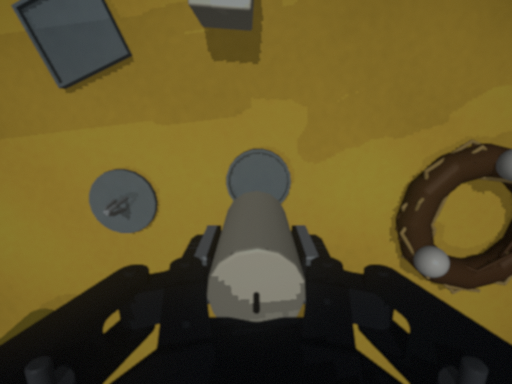

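The small dish spans (227..291, top row 149), matching the prediction. Lowering.

>>> play_rows --moves '[{"x":3,"y":0.2,"z":0.1,"turn":0,"gripper":3},{"x":6,"y":0.2,"z":0.1,"turn":0,"gripper":3},{"x":8.5,"y":0.2,"z":0.1,"turn":0,"gripper":3},{"x":10,"y":0.2,"z":0.1,"turn":0,"gripper":3},{"x":10.6,"y":0.2,"z":0.1,"turn":0,"gripper":3},{"x":11,"y":0.2,"z":0.1,"turn":0,"gripper":3},{"x":11.1,"y":0.2,"z":0.1,"turn":0,"gripper":3},{"x":11.1,"y":0.2,"z":0.1,"turn":0,"gripper":3},{"x":11.1,"y":0.2,"z":0.1,"turn":0,"gripper":3}]'

```text
time_s: 13.85
eef_pos: [0.6124, -0.08, 0.0383]
eef_rot: [1.523, 1.57, -0.169]
wrist_force: [0.5, -0.3, -0.4]
gripper_width: 0.429
```

```bash
python3 -c "
from h import *
plan([.6114,-.0771,.0342],-.125)"
```

```text
tcp [ 0.6124 -0.08    0.0383] q [ 0.38  0.65 -0.42  1.54  0.3   1.01 -0.24] jaw -0.122 shift [ 0.41 -0.14 -0.27] turn 0.003 (or -3.139)
```

>>> play_rows --moves '[{"x":0.1,"y":-0.1,"z":-0.2,"turn":0,"gripper":3},{"x":0.2,"y":-0.1,"z":-0.2,"turn":0,"gripper":3},{"x":0.3,"y":-0.1,"z":-0.2,"turn":0,"gripper":3},{"x":0.4,"y":-0.1,"z":-0.2,"turn":0,"gripper":3},{"x":0.45,"y":-0.1,"z":-0.2,"turn":0,"gripper":3},{"x":0.45,"y":-0.1,"z":-0.2,"turn":0,"gripper":3}]'

```text
time_s: 14.6
eef_pos: [0.6113, -0.0778, 0.0343]
eef_rot: [0.066, 1.57, -1.626]
wrist_force: [-2.5, 0.6, 5.1]
gripper_width: 0.436
```

Contact. Release, rise, and go above the square candle.

>>> play_rows --moves '[{"x":0,"y":0,"z":0,"turn":0,"gripper":4.1},{"x":0,"y":0,"z":0,"turn":0,"gripper":4.8},{"x":0,"y":0,"z":0,"turn":0,"gripper":5.5},{"x":0,"y":0,"z":0,"turn":0,"gripper":6.2},{"x":-3,"y":0,"z":0,"turn":0,"gripper":7},{"x":-8,"y":0,"z":0,"turn":0,"gripper":8.5},{"x":-12.5,"y":0,"z":0,"turn":0,"gripper":8.5},{"x":-12.5,"y":0,"z":0,"turn":0,"gripper":8.5},{"x":-12.5,"y":0,"z":0,"turn":0,"gripper":8.5}]'

```text
time_s: 15.72
eef_pos: [0.6108, -0.0779, 0.1578]
eef_rot: [-1.2, 1.57, -2.892]
wrist_force: [0.2, 1.4, 0.1]
gripper_width: 0.997
```

```bash
python3 -c "
from h import *
plan([.6034,.0891,.16],-.179)"
```

```text
tcp [ 0.6108 -0.0779  0.1578] q [ 0.4   0.53 -0.45  1.42  0.24  1.25 -0.2 ] jaw -0.122 shift [ -0.22  -2.77 -16.48] turn 0.057 (or -3.085)
```

>>> play_rows --moves '[{"x":-0.2,"y":-0.8,"z":-5,"turn":0.02,"gripper":8.5},{"x":-0.2,"y":-1.6,"z":-10,"turn":0.04,"gripper":8.5},{"x":-0.2,"y":-2.5,"z":-15,"turn":0.06,"gripper":8.5},{"x":-0.2,"y":-2.8,"z":-16.5,"turn":0.06,"gripper":8.5},{"x":-0.2,"y":-2.8,"z":-16.5,"turn":0.06,"gripper":8.5},{"x":-0.2,"y":-2.8,"z":-16.5,"turn":0.06,"gripper":8.5}]'

```text
time_s: 16.48
eef_pos: [0.6037, 0.0861, 0.1593]
eef_rot: [-0.282, 1.568, -2.038]
wrist_force: [-0.2, -1.6, -0.0]
gripper_width: 0.995
```

```bash
python3 -c "
from h import *
i=cams.camera_info('wrist');a=cams.snapshot('wrist')[:,:,::-1];cv2.imwrite('pics/w6.png',a)
p=np.array([.6034,.0891,.056])
u,v=proj(i,p);x,y=int(u)-70,int(v)-70;cv2.imwrite('pics/w6c.png',cv2.resize(a[y:y+140,x:x+140],None,fx=4,fy=4,interpolation=cv2.INTER_CUBIC));print(x,y)
c,s=np.cos(-.179),np.sin(-.179)
print(np.round([(proj(i,p+.023*np.array([c*k-s*l,s*k+c*l,0]))-[x,y])*4 for k,l in((1,1),(1,-1),(-1,-1),(-1,1))]))
plan([.6034,.0891,.02],-.179)
"
```

```text
184 115
[[386. 179.]
 [383. 380.]
 [180. 381.]
 [174. 180.]]
tcp [0.6039 0.086  0.1595] q [ 0.14  0.52 -0.47  1.43  0.24  1.24 -0.54] jaw -0.186 shift [13.95 -0.1  -0.33] turn -0.007 (or 3.135)
```

View pics/w6c.png

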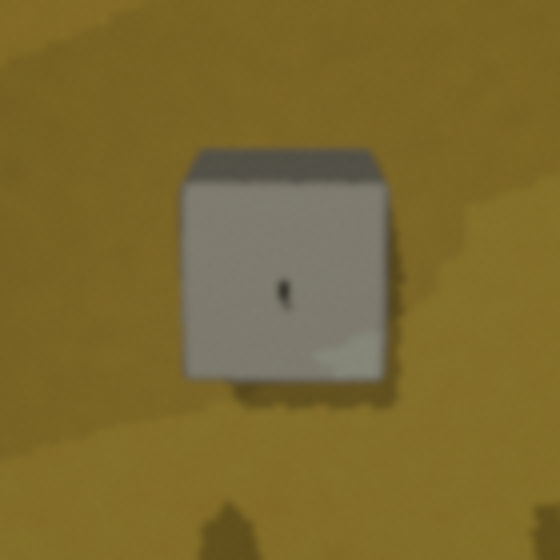

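The square's corners (182,183)–(386,380) match the prediction in position and angle. Grasping.

>>> play_rows --moves '[{"x":5,"y":0,"z":-0.1,"turn":0,"gripper":8.5},{"x":9,"y":0,"z":-0.1,"turn":0,"gripper":8.5},{"x":12,"y":0,"z":-0.1,"turn":0,"gripper":8.5},{"x":13.6,"y":0,"z":-0.1,"turn":0,"gripper":8.5},{"x":13.9,"y":0,"z":-0.1,"turn":0,"gripper":7},{"x":13.9,"y":0,"z":-0.1,"turn":0,"gripper":6},{"x":13.9,"y":0,"z":-0.1,"turn":0,"gripper":5.2},{"x":13.9,"y":0,"z":-0.1,"turn":0,"gripper":5}]'

```text
time_s: 17.52
eef_pos: [0.6046, 0.0906, 0.0224]
eef_rot: [1.868, 1.569, 0.115]
wrist_force: [0.1, -0.1, 0.2]
gripper_width: 0.582
```

>>> play_rows --moves '[{"x":0,"y":0,"z":0,"turn":0,"gripper":4.7},{"x":0,"y":0,"z":0,"turn":0,"gripper":4},{"x":0,"y":0,"z":0,"turn":0,"gripper":4},{"x":0,"y":0,"z":0,"turn":0,"gripper":4}]'

```text
time_s: 18.02
eef_pos: [0.6043, 0.0906, 0.0219]
eef_rot: [1.97, 1.57, 0.218]
wrist_force: [-0.4, 0.4, 3.3]
gripper_width: 0.533
```

```bash
python3 -c "
from h import *
plan([.6034,.0891,.02],-.179)"
```

```text
tcp [0.6043 0.0906 0.0219] q [ 0.11  0.66 -0.43  1.58  0.32  0.97 -0.6 ] jaw -0.182 shift [ 0.19 -0.06  0.16] turn -0.003 (or 3.139)
```

>>> play_rows --moves '[{"x":-2,"y":0,"z":0,"turn":0,"gripper":4},{"x":-5,"y":0,"z":0,"turn":0,"gripper":4},{"x":-9,"y":0,"z":0,"turn":0,"gripper":4},{"x":-11,"y":0,"z":0,"turn":0,"gripper":4},{"x":-11,"y":0,"z":0,"turn":0,"gripper":4}]'

```text
time_s: 18.65
eef_pos: [0.6046, 0.0906, 0.1323]
eef_rot: [1.874, 1.568, 0.121]
wrist_force: [1.1, 0.4, -1.7]
gripper_width: 0.534
```

```bash
python3 -c "
from h import *
plan([.463,.0782,.13],.295)"
```

```text
tcp [0.6046 0.0906 0.1323] q [ 0.14  0.55 -0.47  1.47  0.26  1.18 -0.55] jaw -0.182 shift [  0.19 -13.7    3.78] turn -0.477 (or 2.665)
```

>>> play_rows --moves '[{"x":0.1,"y":-2.5,"z":0.7,"turn":-0.08,"gripper":4},{"x":0.1,"y":-6,"z":1.7,"turn":-0.2,"gripper":4},{"x":0.1,"y":-10,"z":2.8,"turn":-0.34,"gripper":4},{"x":0.1,"y":-13,"z":3.6,"turn":-0.45,"gripper":4},{"x":0.1,"y":-13.7,"z":3.8,"turn":-0.48,"gripper":4},{"x":0.1,"y":-13.7,"z":3.8,"turn":-0.48,"gripper":4},{"x":0.1,"y":-13.7,"z":3.8,"turn":-0.48,"gripper":4},{"x":0.1,"y":-13.7,"z":3.8,"turn":-0.48,"gripper":4}]'

```text
time_s: 19.65
eef_pos: [0.4631, 0.078, 0.1302]
eef_rot: [2.37, 1.57, 1.097]
wrist_force: [-0.9, 0.4, -0.8]
gripper_width: 0.53
```

```bash
python3 -c "
from h import *
i=cams.camera_info('wrist');a=cams.snapshot('wrist')[:,:,::-1];cv2.imwrite('pics/w7.png',a)
p=np.array([.463,.0782,.010])
c,s=np.cos(.295),np.sin(.295)
print(np.round([(proj(i,p+.037*np.array([c*k-s*l,s*k+c*l,0]))) for k,l in((1,1),(1,-1),(-1,-1),(-1,1))]))
plan([.463,.0782,.0259],.295)
"
```

```text
[[296. 145.]
 [293. 221.]
 [218. 220.]
 [215. 145.]]
tcp [0.4629 0.078  0.1302] q [ 0.32  0.3  -0.63  1.86  0.2   1.05 -0.09] jaw 0.298 shift [ 1.043e+01  1.000e-02 -1.000e-02] turn 0.003 (or -3.139)
```

View pics/w7.png

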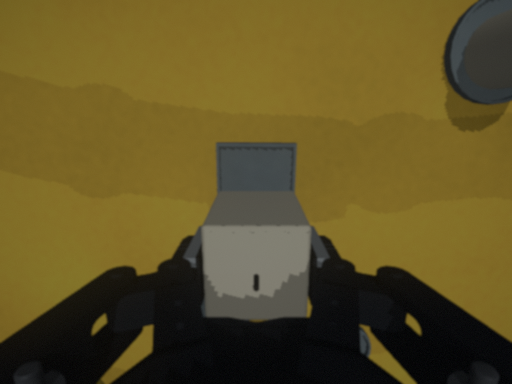

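The tray edges (217..296, row 143) line up with the candle and match the prediction. Lowering.

>>> play_rows --moves '[{"x":3,"y":0,"z":0,"turn":0,"gripper":4},{"x":6,"y":0,"z":0,"turn":0,"gripper":4},{"x":8.5,"y":0,"z":0,"turn":0,"gripper":4},{"x":9.7,"y":0,"z":0,"turn":0,"gripper":4},{"x":9.9,"y":0,"z":0,"turn":0,"gripper":4},{"x":10.1,"y":0,"z":0,"turn":0,"gripper":4},{"x":10.2,"y":0,"z":0,"turn":0,"gripper":4},{"x":10.3,"y":0,"z":0,"turn":0,"gripper":4},{"x":10.4,"y":0,"z":0,"turn":0,"gripper":4},{"x":10.4,"y":0,"z":0,"turn":0,"gripper":4}]'

```text
time_s: 20.95
eef_pos: [0.4621, 0.0778, 0.0263]
eef_rot: [0.139, 1.571, -1.134]
wrist_force: [-0.2, 0.5, -0.3]
gripper_width: 0.528
```

```bash
python3 -c "
from h import *
plan([.463,.0782,.0259],.295);print(robot.observe()['wrist_force'])
"
```

```text
tcp [0.4621 0.0778 0.0263] q [ 0.26  0.44 -0.57  1.97  0.32  0.82 -0.2 ] jaw 0.298 shift [ 0.04  0.1  -0.02] turn 0.003 (or -3.139)
[-0.22292171  0.45439798 -0.33392881]
```

>>> play_rows --moves '[{"x":0.1,"y":0.1,"z":0,"turn":0,"gripper":4},{"x":0.15,"y":0.1,"z":0,"turn":0,"gripper":4},{"x":0.15,"y":0.1,"z":0,"turn":0,"gripper":4}]'

```text
time_s: 21.32
eef_pos: [0.4626, 0.0779, 0.0258]
eef_rot: [-0.92, 1.569, -2.193]
wrist_force: [-3.5, -0.3, 9.7]
gripper_width: 0.533
```

>>> play_rows --moves '[{"x":0,"y":0,"z":0,"turn":0,"gripper":4.9},{"x":0,"y":0,"z":0,"turn":0,"gripper":5.6},{"x":0,"y":0,"z":0,"turn":0,"gripper":6.3},{"x":0,"y":0,"z":0,"turn":0,"gripper":7},{"x":-3,"y":0,"z":0,"turn":0,"gripper":8.5},{"x":-8,"y":0,"z":0,"turn":0,"gripper":8.5},{"x":-14,"y":0,"z":0,"turn":0,"gripper":8.5},{"x":-18,"y":0,"z":0,"turn":0,"gripper":8.5},{"x":-18,"y":0,"z":0,"turn":0,"gripper":8.5},{"x":-18,"y":0,"z":0,"turn":0,"gripper":8.5}]'

```text
time_s: 22.58
eef_pos: [0.4624, 0.0778, 0.2039]
eef_rot: [-1.53, 1.569, -2.803]
wrist_force: [-0.5, -0.1, -0.7]
gripper_width: 0.998
```

```bash
python3 -c "
from h import *
plan([.4681,-.0825,.18],-.37)
plan([.5977,-.2388,.20],-.37)
"
```

```text
tcp [0.4624 0.0778 0.2039] q [ 0.36  0.22 -0.66  1.75  0.14  1.22 -0.04] jaw 0.298 shift [ 2.4  -4.16 15.49] turn 0.668 (or -2.474)
tcp [0.4624 0.0778 0.2039] q [ 0.36  0.22 -0.66  1.75  0.14  1.22 -0.04] jaw 0.298 shift [ 0.39  3.64 34.23] turn 0.668 (or -2.474)
```

>>> play_rows --moves '[{"x":2.4,"y":-1.4,"z":5,"turn":0.18,"gripper":8.5},{"x":2.4,"y":-2.8,"z":10,"turn":0.36,"gripper":8.5},{"x":2.4,"y":-4,"z":15,"turn":0.54,"gripper":8.5},{"x":2.4,"y":-4.2,"z":15.5,"turn":0.67,"gripper":8.5},{"x":2.4,"y":-4.2,"z":15.5,"turn":0.67,"gripper":8.5},{"x":2.4,"y":-4.2,"z":15.5,"turn":0.67,"gripper":8.5},{"x":2.4,"y":-4.2,"z":15.5,"turn":0.67,"gripper":8.5},{"x":2.4,"y":-4.2,"z":15.5,"turn":0.67,"gripper":8.5}]'

```text
time_s: 23.58
eef_pos: [0.4685, -0.0817, 0.1807]
eef_rot: [-2.113, 1.571, 2.229]
wrist_force: [-0.6, -0.5, -0.3]
gripper_width: 0.998
```

```bash
python3 -c "
from h import *
i=cams.camera_info('wrist');a=cams.snapshot('wrist')[:,:,::-1];cv2.imwrite('pics/w8.png',a)
p=np.array([.4681,-.0825,.04]);q=p*1;q[2]=.008
u,v=proj(i,p);x,y=int(u)-70,int(v)-70;cv2.imwrite('pics/w8c.png',cv2.resize(a[y:y+140,x:x+140],None,fx=4,fy=4,interpolation=cv2.INTER_CUBIC));print(x,y)
print((proj(i,p)-[x,y])*4,[(proj(i,q+.035*np.array([np.cos(t),np.sin(t),0]))-[x,y])*4 for t in np.arange(4)*np.pi/2-.37])
plan([.5977,-.2388,.20],-.37)
np.savez('w8.npz',K=i['K'],cam_to_world=i['cam_to_world'])
"
```

```text
184 110
[283.69159914 282.25913697] [array([408.28227859, 256.09684569]), array([283.84679029, 130.71009786]), array([159.63488901, 256.17028926]), array([284.088178  , 374.56073929])]
tcp [ 0.4685 -0.0819  0.1808] q [ 0.53  0.23 -0.46  1.77  0.11  1.17 -0.34] jaw -0.370 shift [-1.92 17.73  9.95] turn -0.000 (or 3.141)
```

View pics/w8c.png

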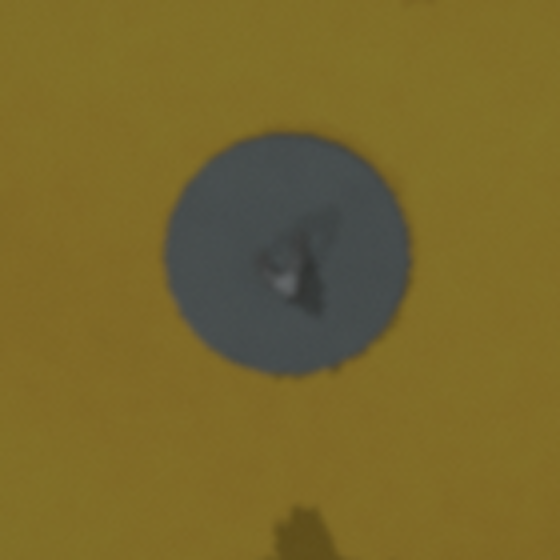

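The plate spans (164..411, 130..375), so its centre is about 0.6 mm from the prediction: spigot ≈ (0.4687, −0.0827). On to the stick with the same orientation.

>>> play_rows --moves '[{"x":-1.9,"y":4.5,"z":2.5,"turn":0,"gripper":8.5},{"x":-1.9,"y":9,"z":5,"turn":0,"gripper":8.5},{"x":-1.9,"y":13.5,"z":7.5,"turn":0,"gripper":8.5},{"x":-1.9,"y":17,"z":9.5,"turn":0,"gripper":8.5},{"x":-1.9,"y":17.7,"z":10,"turn":0,"gripper":8.5},{"x":-1.9,"y":17.7,"z":10,"turn":0,"gripper":8.5},{"x":-1.9,"y":17.7,"z":10,"turn":0,"gripper":8.5},{"x":-1.9,"y":17.7,"z":10,"turn":0,"gripper":8.5}]'

```text
time_s: 24.62
eef_pos: [0.5968, -0.2385, 0.2004]
eef_rot: [2.337, 1.57, 0.396]
wrist_force: [-0.8, 0.1, 0.1]
gripper_width: 0.994
```

```bash
python3 -c "
from h import *
i=cams.camera_info('wrist');a=cams.snapshot('wrist')[:,:,::-1];cv2.imwrite('pics/w9.png',a)
p=np.array([.5977,-.2388,.096]);q=p*1;q[2]=.004
u,v=proj(i,p);x,y=int(u)-70,int(v)-70;cv2.imwrite('pics/w9c.png',cv2.resize(a[y:y+140,x:x+140],None,fx=4,fy=4,interpolation=cv2.INTER_CUBIC));print(x,y)
f=lambda q,r:np.round([(proj(i,q+r*np.array([np.cos(t),np.sin(t),0]))-[x,y])*4+1.5 for t in np.arange(4)*np.pi/2-.37]).tolist()
print(f(p,.011),f(q,.021))
plan([.5977,-.2388,.042],-.37)
"
```

```text
185 118
[[334.0, 285.0], [285.0, 237.0], [236.0, 285.0], [285.0, 332.0]] [[355.0, 207.0], [285.0, 137.0], [215.0, 207.0], [285.0, 274.0]]
tcp [ 0.5968 -0.2388  0.2004] q [ 0.58  0.55 -0.37  1.27  0.2   1.36 -0.15] jaw -0.370 shift [15.84  0.08 -0.03] turn -0.000 (or 3.141)
```

View pics/w9c.png

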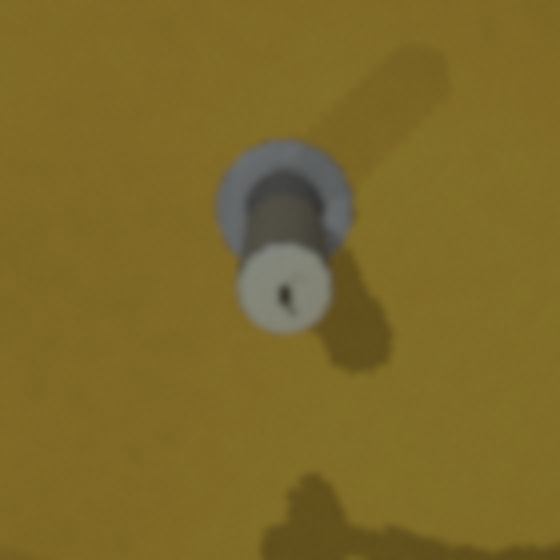

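The stick's top at (284,287) and its flange centre match within 0.6 mm: stick ≈ (0.5975, −0.2394). Grasping the wax.

>>> play_rows --moves '[{"x":5,"y":0,"z":0,"turn":0,"gripper":8.5},{"x":9,"y":0,"z":0,"turn":0,"gripper":7},{"x":12,"y":0,"z":0,"turn":0,"gripper":6},{"x":14.5,"y":0,"z":0,"turn":0,"gripper":5},{"x":15.5,"y":0,"z":0,"turn":0,"gripper":4},{"x":15.5,"y":0,"z":0,"turn":0,"gripper":3.4},{"x":15.5,"y":0,"z":0,"turn":0,"gripper":2.8},{"x":15.5,"y":0,"z":0,"turn":0,"gripper":2.8}]'

```text
time_s: 25.68
eef_pos: [0.598, -0.2402, 0.0462]
eef_rot: [1.555, 1.568, -0.388]
wrist_force: [-0.5, -0.7, 0.4]
gripper_width: 0.327
```

```bash
python3 -c "
from h import *
plan([.5975,-.2394,.044],-.37)"
```

```text
tcp [ 0.598  -0.2402  0.0462] q [ 0.57  0.68 -0.34  1.46  0.25  1.05 -0.19] jaw -0.372 shift [ 0.22 -0.07 -0.06] turn -0.002 (or 3.140)
```

>>> play_rows --squeeze 80 --moves '[{"x":0.2,"y":-0.1,"z":-0.1,"turn":0,"gripper":2.8},{"x":0.2,"y":-0.1,"z":-0.1,"turn":0,"gripper":2.3},{"x":0.2,"y":-0.1,"z":-0.1,"turn":0,"gripper":1.5},{"x":0.2,"y":-0.1,"z":-0.1,"turn":0,"gripper":1.5},{"x":0.2,"y":-0.1,"z":-0.1,"turn":0,"gripper":1.5}]'

```text
time_s: 26.3
eef_pos: [0.5966, -0.2385, 0.043]
eef_rot: [1.962, 1.57, 0.019]
wrist_force: [0.9, -0.3, 1.2]
gripper_width: 0.239
```

```bash
python3 -c "
from h import *
plan([.5975,-.2394,.044],-.37)"
```

```text
tcp [ 0.5966 -0.2385  0.043 ] q [ 0.57  0.68 -0.34  1.46  0.25  1.04 -0.2 ] jaw -0.372 shift [-0.1   0.11  0.05] turn -0.002 (or 3.140)
```

>>> play_rows --moves '[{"x":-2,"y":0,"z":0,"turn":0,"gripper":1.5},{"x":-5,"y":0,"z":0,"turn":0,"gripper":1.5},{"x":-9,"y":0,"z":0,"turn":0,"gripper":1.5},{"x":-12,"y":0,"z":0,"turn":0,"gripper":1.5},{"x":-12,"y":0,"z":0,"turn":0,"gripper":1.5}]'

```text
time_s: 26.92
eef_pos: [0.5983, -0.2391, 0.1657]
eef_rot: [1.583, 1.565, -0.36]
wrist_force: [-0.3, -0.5, -0.5]
gripper_width: 0.239
```

```bash
python3 -c "
from h import *
plan([.4689,-.0823,.164],-.37)"
```

```text
tcp [ 0.5983 -0.2391  0.1657] q [ 0.58  0.57 -0.37  1.32  0.2   1.28 -0.16] jaw -0.372 shift [  0.06 -17.76  -9.9 ] turn -0.002 (or 3.140)
```

>>> play_rows --moves '[{"x":0,"y":-2,"z":-1.1,"turn":0,"gripper":1.5},{"x":0,"y":-5.5,"z":-3.1,"turn":0,"gripper":1.5},{"x":0,"y":-9.5,"z":-5.3,"turn":0,"gripper":1.5},{"x":0,"y":-13.5,"z":-7.5,"turn":0,"gripper":1.5},{"x":0,"y":-16.8,"z":-9.3,"turn":0,"gripper":1.5},{"x":0,"y":-17.8,"z":-9.9,"turn":0,"gripper":1.5},{"x":0,"y":-17.8,"z":-9.9,"turn":0,"gripper":1.5},{"x":0,"y":-17.8,"z":-9.9,"turn":0,"gripper":1.5},{"x":0,"y":-17.8,"z":-9.9,"turn":0,"gripper":1.5}]'

```text
time_s: 28.05
eef_pos: [0.4673, -0.0829, 0.1626]
eef_rot: [2.223, 1.571, 0.278]
wrist_force: [-0.1, 0.4, -1.2]
gripper_width: 0.236
```

```bash
python3 -c "
from h import *
plan([.4689,-.0823,.100],-.37)
i=cams.camera_info('wrist');a=cams.snapshot('wrist')[:,:,::-1];cv2.imwrite('pics/w10.png',a)
s=robot.observe();p=s['eef_pos'];
print('top pred',proj(i,p+[0,0,.053]),'flange',np.round([proj(i,p+[.021*np.cos(t),.021*np.sin(t),-.043]) for t in np.arange(4)*np.pi/2-.37]).tolist())
"
```

```text
tcp [ 0.4673 -0.0829  0.1626] q [ 0.52  0.24 -0.45  1.8   0.12  1.12 -0.34] jaw -0.374 shift [ 6.26  0.13 -0.12] turn -0.004 (or 3.138)
top pred [253.28195325 300.14982422] flange [[285.0, 212.0], [254.0, 182.0], [224.0, 212.0], [255.0, 240.0]]
```

View pics/w10.png

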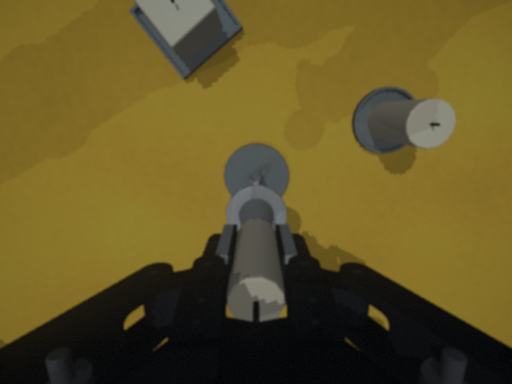

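Held upright. The flange centre is at column 256.5, the same as the plate (224..289). I'll check fore/aft in a crop.

```bash
python3 -c "
from h import *
i=cams.camera_info('wrist');a=cv2.imread('pics/w10.png')
x,y=205,130;cv2.imwrite('pics/w10c.png',cv2.resize(a[y:y+120,x:x+110],None,fx=5,fy=5,interpolation=cv2.INTER_CUBIC))
plan([.4689,-.0823,.1],-.37)
s=robot.observe();p=s['eef_pos'];
f=lambda q,r:np.round([(proj(i,q+r*np.array([np.cos(t),np.sin(t),0]))-[x,y])*5+2 for t in np.arange(4)*np.pi/2-.37]).tolist()
print('plate',f(np.array([.4689,-.0823,.008]),.035));print('flange top',f(p+[0,0,-.039],.021));print('pin',f(np.array([.4689,-.0823,.04]),.0))
"
```

```text
tcp [ 0.4671 -0.0827  0.1626] q [ 0.52  0.24 -0.46  1.8   0.12  1.12 -0.34] jaw -0.374 shift [ 6.26  0.15 -0.1 ] turn -0.004 (or 3.138)
plate [[424.0, 231.0], [258.0, 65.0], [94.0, 232.0], [260.0, 388.0]]
flange top [[406.0, 421.0], [249.0, 271.0], [94.0, 423.0], [251.0, 565.0]]
pin [[259.0, 267.0], [259.0, 267.0], [259.0, 267.0], [259.0, 267.0]]
```

View pics/w10c.png

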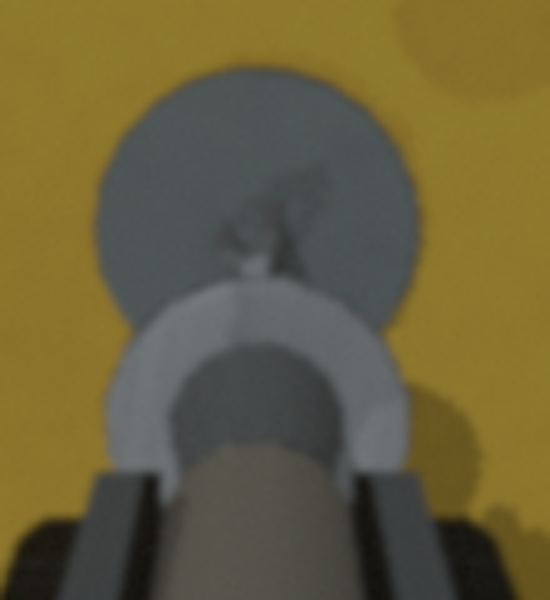

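The plate matches its prediction. The flange sits +0.9 mm y and +1.0 mm z from the TCP, so the TCP should go to (0.4683, −0.0810).

>>> play_rows --moves '[{"x":2,"y":0,"z":-0.1,"turn":0,"gripper":1.5},{"x":4.5,"y":0.1,"z":-0.2,"turn":0,"gripper":1.5},{"x":6.5,"y":0.1,"z":-0.2,"turn":0,"gripper":1.5},{"x":7,"y":0.1,"z":-0.2,"turn":0,"gripper":1.5},{"x":7,"y":0.1,"z":-0.2,"turn":0,"gripper":1.5},{"x":7,"y":0.1,"z":-0.2,"turn":0,"gripper":1.5},{"x":7,"y":0.1,"z":-0.2,"turn":0,"gripper":1.5}]'

```text
time_s: 28.98
eef_pos: [0.469, -0.0803, 0.0936]
eef_rot: [1.692, 1.569, -0.251]
wrist_force: [-0.1, 0.5, -1.3]
gripper_width: 0.24
```

```bash
python3 -c "
from h import *
plan([.4683,-.0810,.051],-.37)"
```

```text
tcp [ 0.469  -0.0803  0.0936] q [ 0.5   0.33 -0.44  1.89  0.17  0.96 -0.39] jaw -0.372 shift [ 4.26 -0.05  0.09] turn -0.002 (or 3.140)
```

>>> play_rows --moves '[{"x":0.5,"y":-0.05,"z":0.1,"turn":0,"gripper":1.5},{"x":1,"y":-0.05,"z":0.1,"turn":0,"gripper":1.5},{"x":1.4,"y":-0.05,"z":0.1,"turn":0,"gripper":1.5},{"x":1.8,"y":-0.05,"z":0.1,"turn":0,"gripper":1.5},{"x":1.8,"y":-0.05,"z":0.1,"turn":0,"gripper":1.5}]'

```text
time_s: 29.6
eef_pos: [0.4671, -0.0808, 0.0743]
eef_rot: [-1.424, 1.57, 2.917]
wrist_force: [0.3, 0.7, -1.1]
gripper_width: 0.239
```

>>> play_rows --moves '[{"x":0.4,"y":0,"z":0,"turn":0,"gripper":1.5},{"x":0.8,"y":0,"z":0,"turn":0,"gripper":1.5},{"x":1.2,"y":0,"z":0,"turn":0,"gripper":1.5},{"x":1.6,"y":0,"z":0,"turn":0,"gripper":1.5},{"x":1.6,"y":0,"z":0,"turn":0,"gripper":1.5}]'

```text
time_s: 30.22
eef_pos: [0.4674, -0.0815, 0.0585]
eef_rot: [0.007, 1.57, -1.936]
wrist_force: [-0.8, -1.5, -0.9]
gripper_width: 0.239
```

```bash
python3 -c "
from h import *
plan([.4683,-.0810,.051],-.37)"
```

```text
tcp [ 0.4674 -0.0815  0.0585] q [ 0.48  0.37 -0.43  1.93  0.2   0.88 -0.42] jaw -0.372 shift [ 0.75  0.07 -0.08] turn -0.002 (or 3.139)
```

On the pin, with little side force. Pressing down in small steps.

>>> play_rows --moves '[{"x":0.2,"y":0,"z":0,"turn":0,"gripper":1.5},{"x":0.4,"y":0,"z":0,"turn":0,"gripper":1.5},{"x":0.6,"y":0,"z":0,"turn":0,"gripper":1.5},{"x":0.7,"y":0,"z":0,"turn":0,"gripper":1.5},{"x":0.7,"y":0,"z":0,"turn":0,"gripper":1.5}]'

```text
time_s: 30.85
eef_pos: [0.468, -0.0813, 0.0525]
eef_rot: [1.314, 1.569, -0.628]
wrist_force: [-0.4, -1.6, 5.2]
gripper_width: 0.239
```

>>> play_rows --moves '[{"x":0.15,"y":0,"z":0,"turn":0,"gripper":1.5},{"x":0.3,"y":0,"z":0,"turn":0,"gripper":1.5},{"x":0.3,"y":0,"z":0,"turn":0,"gripper":1.5}]'

```text
time_s: 31.22
eef_pos: [0.4681, -0.0814, 0.0508]
eef_rot: [0.975, 1.569, -0.968]
wrist_force: [-3.4, -1.4, 15.1]
gripper_width: 0.238
```

>>> play_rows --moves '[{"x":0.15,"y":0,"z":0,"turn":0,"gripper":1.5},{"x":0.3,"y":0,"z":0,"turn":0,"gripper":1.5},{"x":0.3,"y":0,"z":0,"turn":0,"gripper":1.5}]'

```text
time_s: 31.6
eef_pos: [0.4682, -0.0815, 0.0507]
eef_rot: [0.663, 1.568, -1.28]
wrist_force: [-10.8, -1.9, 36.5]
gripper_width: 0.237
```

It hit a hard stop at TCP z 0.0507, where 0.051 was expected, with 36 N. Easing off, then releasing.

>>> play_rows --moves '[{"x":-0.4,"y":0,"z":0,"turn":0,"gripper":1.5},{"x":-0.4,"y":0,"z":0,"turn":0,"gripper":2.6},{"x":-0.4,"y":0,"z":0,"turn":0,"gripper":3.5},{"x":-0.4,"y":0,"z":0,"turn":0,"gripper":4.5},{"x":-0.4,"y":0,"z":0,"turn":0,"gripper":6},{"x":-3,"y":0,"z":0,"turn":0,"gripper":7},{"x":-8,"y":0,"z":0,"turn":0,"gripper":8.5},{"x":-14,"y":0,"z":0,"turn":0,"gripper":8.5},{"x":-17,"y":0,"z":0,"turn":0,"gripper":8.5},{"x":-17,"y":0,"z":0,"turn":0,"gripper":8.5}]'

```text
time_s: 32.85
eef_pos: [0.4695, -0.081, 0.2185]
eef_rot: [1.723, 1.564, -0.22]
wrist_force: [0.2, 0.7, 0.1]
gripper_width: 0.998
```

>>> play_rows --moves '[{"x":0,"y":-5,"z":0,"turn":0,"gripper":8.5},{"x":0,"y":-10,"z":0,"turn":0,"gripper":8.5},{"x":0,"y":-10,"z":0,"turn":0,"gripper":8.5},{"x":0,"y":-10,"z":0,"turn":0,"gripper":8.5}]'

```text
time_s: 33.35
eef_pos: [0.3741, -0.0449, 0.2151]
eef_rot: [-0.969, 1.57, -2.912]
wrist_force: [0.6, -0.0, 0.9]
gripper_width: 0.994
```

```bash
python3 -c "
from h import *
plan([.4,0,.2])
i=cams.camera_info('scene');a=cams.snapshot('scene')[:,:,::-1]
cv2.imwrite('pics/fin.png',cv2.resize(a[150:270,190:400],None,fx=3.8,fy=3.8,interpolation=cv2.INTER_CUBIC))
for n,p in dict(wide=(.6277,.2503,.074),slim=(.6114,-.0771,.084),sq=(.463,.0782,.06),stick=(.4689,-.0823,.104),stickfoot=(.4689,-.0823,.008)).items(): print(n,np.round((proj(i,p)-[190,150])*3.8))
"
```

```text
tcp [ 0.3741 -0.0449  0.2151] q [ 0.57 -0.02 -0.48  1.94 -0.01  1.22 -0.28] jaw -0.372 shift [ 1.51  0.78 -5.12]
wide [635. 258.]
slim [158. 241.]
sq [363. 146.]
stick [153. 105.]
stickfoot [157. 209.]
```

View pics/fin.png

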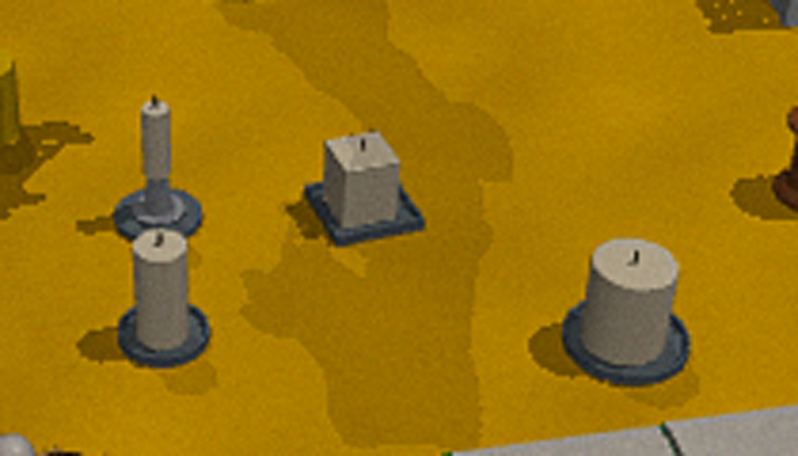

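All four stand upright in their holders: tops at wide (635,262), slim (160,246), square (362,150) and stick (155,107). Each is within about 5 crop px of its prediction, which is about 1.3 camera px. The stick's flange rests on the plate.

```bash
python3 -c "
from bench import robot
print(robot.finish_job())"
```

```text
the job is handed in; nothing more can be done
None
```

All four candles are in their holders and the job is handed in, at about 33 s of the 115 s allowed. `finish_job` returned no verdict.

- **Pillar candles:** the wide, slim and square candles each went down until light contact of 5–10 N. They were then released upright in the large dish, the small dish and the tray. The square candle's sides are lined up with the tray's.
- **Stick candle:** I pressed it onto the spigot to a hard stop with 36 N. The tool stopped at z = 0.0507 m, where 0.051 m means fully home.
- **Last check:** the final scene picture shows all four upright, each top within about 1.3 camera pixels of where it should be. The stick's flange looks flush on the plate. The gripper is open and clear, with no contact force beyond noise.
- **Not checked:** I did not measure the spool and the jar again at the end, but the arm never worked near them.

One early move call was refused for missing keys, which had no effect. No checks failed or disagreed.

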